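# Proof pull on the bench spring gauge

### The arm

A 6-joint arm with a two-finger parallel gripper is mounted at the origin on the work surface. World frame = base frame: x ahead of the robot, y to its left, z up, the work surface at z = 0. Lengths are in m, angles in rad, forces in N, time in s.
With the tool pointing down it reaches from about 0.35 to 0.925 m from the base axis. Payload 6.4 kg.
Tool frame: the origin (TCP) lies where the fingers leave the gripper's body, on its centre line; the fingertips stand manip.finger_overhang ahead of it and the grasp point (between the pads) lies 78 mm ahead of it (manip.finger_overhang is the distance from the TCP to the fingertips, in m); z points along the fingers, y is the line along which they close (so a half turn about z gives the same grasp; the last joint's range is limited). The gripper opens to 94 mm and grips with 3 to 60 N. Pads are 16 mm wide; open, the fingers measure 119 mm over their backs; the gripper's body (75 mm by 177 mm) begins 78 mm behind the grasp point.
Start: joints at [1.167, 0.245, 1.558, -0, 1.339, -0.174], TCP at [0.148, 0.633, 0.303] pointing down, gripper open.
Joint ranges: [-3.13, 3.13], [-1.02, 2.26], [0.13, 2.54], [-0.95, 4.09], [0.21, 2.88], [-2.74, 2.74]. Speed limits (rad/s): [2.57, 2.57, 3.14, 3.14, 3.14, 3.14].

### API

Orientations are given as [roll, pitch, yaw] about the fixed x, y, z axes, in that order (R = Rz(yaw) Ry(pitch) Rx(roll)).
In Python, from cell import status, imaging, job, spotter, manip gives the robot as it stands.
- The arm moves only by the tool jog_arm, never from a script. Its argument "plan" is a list that holds one entry, the list of rows, each a list of 5 numbers: the shift along the world's x, y, z in cm, then the turn about the world's z in units of 6 degrees (1.0 is 6 degrees), then the opening, from 0 (shut) to 1 (fully open). In form: [[[dx, dy, dz, spin, hand], ...]]. A call has 1 to 10 rows; each row is the pose to reach, as a shift and turn from the pose commanded when the call began; what a row does not reach only later rows make up. A row lasts 1/8 s, in which the tool goes at most 62.5 mm and 10.7 degrees, less where a joint would pass 70% of its speed; a pose out of reach is approached as far as the arm can. A call with a gripper value outside its range is refused whole. The fingers move at their own pace and stop on an object; "force" is the grip in N (left out, the last holds). Time passes only in rows, so rows that repeat a pose let the fingers close. It gives the time, the measured TCP pose, the force, the opening and the grip force at its end, in the units of the state.
- status.sense(): the state, without advancing time (a new reading comes with each control period).
- imaging.grab_frame(name): name is "scene" or "side" or "wrist"; returns a dict with "color" (384x512x3 uint8, red, green, blue), "z_map" (384x512 float32, m along the optical axis (not along the pixel's ray), 0 where there is no reading), "fx", "fy", "cx", "cy" (pixels), "k1" (the pictures are not rectified: a ray, as slopes to the right and down, at radius r is drawn at 1 + k1 r^2 times it, then the intrinsics apply), "position" and "attitude" of the camera in the world. Camera axes: x right, y up, looking along -z (the intrinsics and any distortion apply to the point x, -y, -z); pixel columns grow to the right and rows downward; lengths in m; the calibration is good to about 2 mm. A picture is of the moment at which its call begins.
- job.hand_in(): hands the job in; it is judged then, once.
Trained networks look in the newest picture that a camera, given by its name, has taken for a name from the list of things; names that differ only in an ending like _2 or _b are one class to them, and where a whole thing is asked for, a point or a joint stands for the part that bears it (a point fixed in the world has none). Each returns a list of dicts, best first, with "score" (0 to 1); they miss things now and then, are a little off and sometimes report something else, mostly with a low value. They report only what shows in the picture. A call takes as long as a camera call. They do not tell look-alikes from the thing itself.
- spotter.look_for(camera, label): "position" ([x, y, z] in m, in world coordinates, good to about 4 mm: the middle of the surface that is visible of it).
- spotter.masks_of(camera, label): "mask" (384x512 bool, what is visible of it).
The state is a dict: "t": time; "q": joint angles; "joint_vel": joint speeds; "effort": joint torques, N m; "ee_pos": TCP position; "orientation": TCP orientation; "ft_force": force on the tool from outside, world axes, zero at the start; "moment": the same for the moment, N m; "finger_gap": opening from 0.0 (shut) to 1.0 (fully open); "grip_force": force on a finger pad.
Only numpy, scipy, OpenCV 4.12 (cv2) and the standard library are available. Lean on these libraries where they do the work, as an engineer would, in place of code of your own. Each camera call takes 0.05 s, during which the arm holds its last target. There are 200 camera calls.

### The job

Make a proof pull on the spring gauge. Lift out the orange transport block and set it down in the grey tray, then push the red drag marker along its lane fully back against the crossbar; then pull the crossbar out by its wire loop until its red pointer lines up with the yellow tab, without pulling past it, hold it there for a full second, and ease it slowly back home (do not let it snap), so that the drag marker is left standing at the tab. Do not shift the yellow tab or disturb the brass weight or the spoon.

Things in the scene. Friction and masses are not known exactly. Their poses are not given: they have to be found in the camera images.
- gauge: Bench pull gauge, fixed: grey base plate 250 (x) x 460 (y) x 12 mm, origin at the middle of its underside, deck 12 mm above it. Its +y is the pull direction. All heights given for its parts are over its underside. A teal spring housing (85 mm wide, top at 70 mm) stands over y = -220 to -85 mm.
- crosshead (a joint): Pull of the sprung crossbar along the gauge's +y, m: 0 = home, 0.130 = end; spring 2 N at home, 10 N at 0.11. Aluminium bar, gauge x -100 to +90 mm, 20 mm thick, height 34 to 52 mm, front (+y) face at gauge y = -55 mm when home. A foot below it (x 58 to 82 mm, down to 17 mm, same front face) pushes the marker.
- pointer (a point): Red pointer blade (5 mm thick) on the +x end of the crossbar; this point is at its mid thickness, level with the crossbar's front face, at gauge x = +99 mm, height 43 mm. Moves with the crossbar; axes as the gauge.
- loop_bar (a point): Middle of the far bar (black grip, 15 mm thick, along the gauge's x) of the steel wire loop on the front of the crossbar, 75 mm in front of the crossbar's front face, height 43 mm over the gauge's underside. The loop lies level; its opening is 54 mm (x) by 67 mm (y), open from above down to the deck. Moves with the crossbar.
- target (a point): Tip of the yellow tab (10 mm wide in y, with a black centre line on its top, top at height 45 mm) clamped on the outer side of the scale ledge; this point is on its centre line, at gauge x = +110 mm, height 43 mm. Axes as the gauge. The pointer is lined up when its gauge y equals this point's.
- lane (a point): Middle of the marker lane on the deck, at gauge x = +70, y = +65 mm, height 12 mm. The lane runs along the gauge's y from y = -90 to +212 mm between an aluminium wall (top at 22 mm) and a white scale ledge with black ticks (x = 85 to 114 mm, top at 26 mm).
- block_stop (a point): Low dark stop at the far end of the orange block: this is the middle of its top, at gauge x = -85, y = +71 mm, height 30 mm; 16 mm thick in y.
- marker: Loose red drag marker, a block 28 (x) x 60 (y) x 50 mm tall, with a white line at the -y end of its top, 70 g, standing in the lane on the gauge's deck; origin at the middle of its underside, axes as the gauge. The crossbar's foot pushes it towards +y and leaves it at the furthest place reached.
- marker_back (a point): Middle of the marker's -y end face, which the crossbar pushes: 30 mm behind its origin, 25 mm above its underside.
- block: Loose orange transport block with black grip bands, 28 (x) x 110 (y) x 48 mm tall, about 140 g, origin at the middle of its underside. It stands on the gauge's deck between crossbar and stop with 3 to 4 mm play and keeps the crossbar from being pulled.
- tray: Grey open tray, fixed, 180 (x) x 140 (y) mm outside, 22 mm high, walls and floor about 4 mm, origin at the middle of its underside.
- weight: Brass calibration weight, 48 mm across, 70 mm tall; a bystander, loose. Origin at the middle of its underside.
- scoop: Steel spoon lying flat, 170 mm long; a bystander, loose. Origin at the middle of its underside.
There are look-alikes about, which are no part of the job. There is more than one size of the block; the one meant has the size given above.

How it is judged:
On the way, in this order (a step that is already met when the one before it is completed fails the run):
1. the orange block lies released and at rest in the grey tray (x of block in the frame of tray between -0.08 and 0.08 m and y of block in the frame of tray between -0.055 and 0.055 m and z of block in the frame of tray between -0.005 and 0.025 m and angle between block's own y axis and vertical between 1.42 and 1.72 rad and contact force between block and the fingers below 0.05 N and linear speed of block below 0.03 m/s), for 0.2 s.
2. the red drag marker has been pushed back against the crossbar (within 6 mm), the crossbar being home (y of marker_back in the frame of pointer below 0.006 m and value of joint crosshead below 0.004 m and x of marker in the frame of gauge between 0.06 and 0.08 m), for 0.1 s.
3. the crossbar is pulled out so that its pointer is within 5 mm of the yellow tab's centre line, and held there for 0.8 s (y of pointer in the frame of target between -0.005 and 0.005 m), for 0.8 s.
At the end, for the whole second after the job is handed in: Crossbar home (within 4 mm); drag marker upright in its lane, its rear face within 6 mm of the yellow tab's centre line along the gauge; orange block released and at rest on the grey tray's floor (origin within 80 mm in x, 55 mm in y of its middle, under 25 mm up, long axis level) (all of step 1 and value of joint crosshead below 0.004 m and y of marker_back in the frame of target between -0.006 and 0.006 m and x of marker in the frame of gauge between 0.06 and 0.08 m and z of marker in the frame of gauge between 0.009 and 0.017 m and angle between marker's own z axis and vertical below 0.1 rad and linear speed of marker below 0.02 m/s); the robot touches nothing.
It fails at once if the crossbar is pulled more than 8 mm past the yellow tab (y of pointer in the frame of target above 0.008 m).
It fails at once if the crossbar snaps back (faster than 0.4 m/s) (velocity of joint crosshead below -0.4 m/s).
It fails at once if the yellow tab is shifted by more than 3 mm (distance of target from where it was at the start of the episode above 0.003 m).
It fails at once if a bystander is moved by more than 30 mm (distance of any of weight, scoop from where it was at the start of the episode above 0.03 m).
It also fails if it takes over 66 s, if anything falls off the work surface, if the arm or the gripper's body presses on something with over 40 N, if the wrist force passes 120 N, or if a joint passes its speed limit or range.

## Working session

There is one attempt and no reset: what is moved stays moved. The work goes in short steps, Python scripts to look and compute and a tool call to move; the robot and the scene stay as the last step left them, time stands still between calls to the robot, and variables do not carry over. Pictures are saved under pics/ and viewed, at most 10 in all, crops included, and the job is handed in when it is done.

Besides the shell and the picture viewer there is one more tool, called after ">>>" by a JSON object that holds its "api" and its "payload", one argument or row to a line. jog_arm: Moves the arm, as the interface text tells. Its arguments: {"type":"object","properties":{"plan":{"type":"array"},"force":{"type":"number"}},"required":["plan"]}

```bash
ls; mkdir -p pics
cat > h.py <<'E'
import numpy as np, cv2
from cell import status, imaging, job, spotter, manip
from scipy.spatial.transform import Rotation as R
def world(f):
    z=f["z_map"].astype(float); h,w=z.shape
    u,v=np.meshgrid(np.arange(w),np.arange(h))
    K=np.array([[f["fx"],0,f["cx"]],[0,f["fy"],f["cy"]],[0,0,1.]])
    p=cv2.undistortPoints(np.stack([u,v],-1).reshape(-1,1,2).astype(float),K,np.array([f["k1"],0,0,0.])).reshape(h,w,2)
    P=np.stack([p[...,0]*z,-p[...,1]*z,-z],-1)
    a=np.array(f["attitude"]); 
    M=a if a.shape==(3,3) else (R.from_euler('xyz',a).as_matrix() if a.size==3 else R.from_quat(a).as_matrix())
    W=P@M.T+np.array(f["position"]); W[z==0]=np.nan
    return W
def save(f,n): cv2.imwrite(f"pics/{n}.png",f["color"][...,::-1])
E
python3 - <<'E'
from h import *
print(manip.finger_overhang, status.sense())
ims=[]
for c in ["scene","side"]:
    f=imaging.grab_frame(c); W=world(f); print(c,f["position"],f["attitude"],f["k1"]); np.savez(c+".npz",W=W,c=f["color"]); ims.append(f["color"])
    for n in ["gauge","crosshead","pointer","loop_bar","target","block","marker","tray","weight","scoop"]:
        try: print(n,[(np.round(d["position"],3).tolist(),round(d["score"],2)) for d in spotter.look_for(c,n)][:4])
        except Exception as e: print(n,e)
cv2.imwrite("pics/a.png",cv2.resize(ims[0],(800,600))[...,::-1]);cv2.imwrite("pics/b.png",cv2.resize(ims[1],(800,600))[...,::-1])
E
```

```text
pics
0.0972 {'t': 0.0, 'q': array([ 1.16686484e+00,  2.45760268e-01,  1.55897691e+00,  2.23149257e-05,
        1.33869064e+00, -1.74089955e-01]), 'joint_vel': array([-0.00012391,  0.00083655, -0.00140935,  0.00089266, -0.00145548,
       -0.00168395]), 'effort': array([ 1.43316476e-03, -4.15847647e+01, -3.14597154e+01,  6.85430830e-02,
        3.32910125e-02, -1.59185943e-04]), 'ee_pos': array([0.14790682, 0.63253081, 0.30159955]), 'orientation': array([-3.13978899e+00, -3.39250956e-04,  2.91174566e+00]), 'ft_force': array([-0.89308679, -0.91354665, -0.13174393]), 'moment': array([0.07245504, 0.01863768, 0.00746745]), 'grip_force': 0.0, 'finger_gap': 0.9998981200928727}
scene [0.99048835 0.58869011 0.94655175] [0.69730984 0.00870588 2.4729176 ] -0.0628506880954391
gauge [([0.603, 0.145, 0.013], 0.79)]
crosshead [([0.589, 0.038, 0.049], 0.57)]
pointer [([0.586, 0.037, 0.047], 0.75)]
loop_bar [([0.586, 0.037, 0.051], 0.84)]
target []
block [([0.326, 0.24, 0.066], 0.81), ([0.51, 0.116, 0.061], 0.65)]
marker [([0.658, 0.123, 0.064], 0.89), ([0.595, 0.036, 0.05], 0.67)]
tray [([0.491, -0.366, 0.001], 0.75), ([0.604, 0.141, 0.015], 0.58)]
weight [([0.721, -0.256, 0.048], 0.7)]
scoop [([0.542, 0.438, 0.014], 0.78)]
side [ 0.42522058 -0.83128439  0.98681188] [ 0.76243584  0.01716239 -0.11984878] 0.012711501527265624
gauge [([0.572, 0.016, 0.01], 0.55)]
crosshead [([0.588, 0.03, 0.047], 0.9), ([0.494, -0.361, 0.002], 0.53)]
pointer [([0.586, 0.035, 0.05], 0.84)]
loop_bar [([0.588, 0.026, 0.051], 0.77)]
target []
block [([0.497, 0.095, 0.063], 0.78)]
marker [([0.647, 0.096, 0.06], 0.59)]
tray [([0.494, -0.361, 0.004], 0.93), ([0.496, 0.439, 0.01], 0.4)]
weight [([0.703, -0.284, 0.045], 0.78)]
scoop [([0.497, 0.436, 0.008], 0.62)]
```

View pics/a.png

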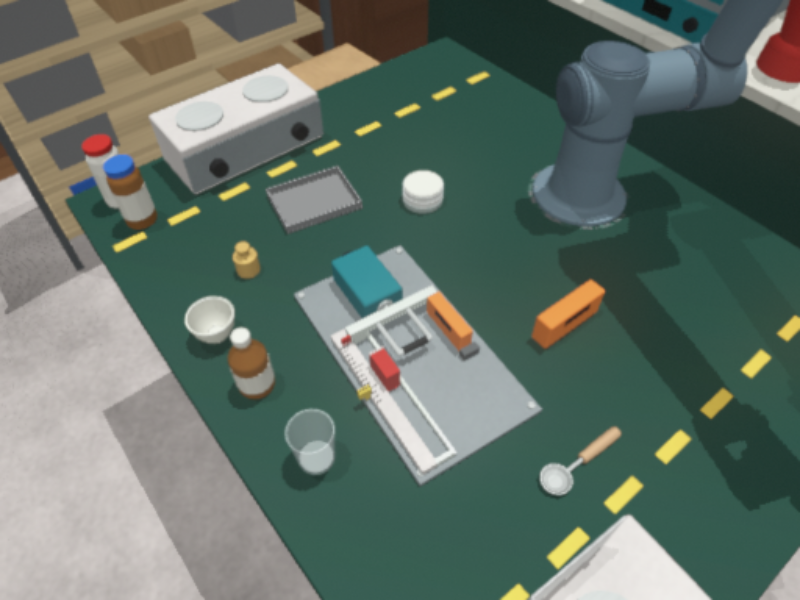

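View pics/b.png

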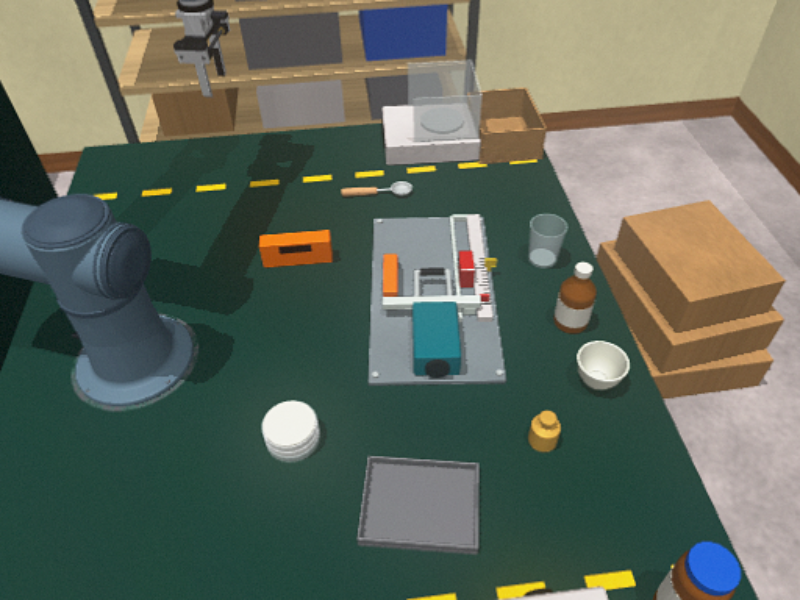

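The scene view shows the gauge centre: block (450,320), marker (385,370), tab (363,392), pointer (345,338), loop (410,340) and tray (315,198). The large block at (570,313) is the look-alike. Next I'll fit the gauge pose.

Run:
```python
from h import *
for c in ["scene","side"]:
    d=np.load(c+".npz"); W=d["W"]; C=d["c"]; hsv=cv2.cvtColor(C,cv2.COLOR_RGB2HSV); H,S,V=[hsv[...,i].astype(int) for i in range(3)]
    x,y,z=W[...,0],W[...,1],W[...,2]
    print(c,"table z",np.nanmedian(z[(abs(x-.35)<.1)&(abs(y+.1)<.1)]))
    roi=(x>.4)&(x<.8)&(y>-.15)&(y<.4)
    m=roi&(z>.006)&(z<.02)&(S<60)
    m=cv2.morphologyEx(m.astype(np.uint8),cv2.MORPH_OPEN,np.ones((3,3)))
    n,l,s,_=cv2.connectedComponentsWithStats(m); k=1+np.argmax(s[1:,4]); 
    pts=W[l==k][:,:2].astype(np.float32)
    print("plate",cv2.minAreaRect(pts))
    def rep(n,m):
        n_,l,s,ce=cv2.connectedComponentsWithStats(m.astype(np.uint8))
        for k in range(1,n_):
            if s[k,4]<6: continue
            p=W[l==k]; zt=np.nanpercentile(p[:,2],90); t=p[p[:,2]>zt-.006]
            r=cv2.minAreaRect(t[:,:2].astype(np.float32))
            print(n,s[k,4],"ztop",round(zt,4),"med",np.nanmean(t,0).round(4),"rect",np.round(r[0],4),np.round(r[1],4),round(r[2],1))
    rep("red",roi&((H<5)|(H>172))&(S>140)&(V>90))
    rep("yellow",roi&(H>16)&(H<32)&(S>120))
    rep("orange",roi&(H>5)&(H<15)&(S>150))
    rep("teal",roi&(H>85)&(H<105)&(S>100)&(z>.03))
    rep("bar",roi&(S<60)&(z>.044)&(z<.06))
    rt=(abs(x-.49)<.15)&(abs(y+.36)<.12)&(z>.010)&(z<.03)
    rep("tray",rt&(S<60))
    print()
```

```text
scene table z -4.7340365119330485e-05
plate ((0.592678427696228, 0.17361772060394287), (0.3016238212585449, 0.25275635719299316), 83.36561584472656)
red 11 ztop 0.0523 med [0.677  0.0291 0.0499] rect [0.6767 0.0295] [0.0154 0.0049] 14.5
red 182 ztop 0.0645 med [0.6594 0.1207 0.0623] rect [0.659  0.1198] [0.053  0.0272] 83.3
yellow 43 ztop 0.0469 med [0.7136 0.1322 0.0456] rect [0.7136 0.1325] [0.0077 0.0202] 81.0
orange 191 ztop 0.0604 med [0.5128 0.1168 0.059 ] rect [0.5133 0.1097] [0.0198 0.1058] 2.4
teal 1156 ztop 0.0716 med [ 0.5707 -0.0535  0.0696] rect [ 0.5693 -0.0581] [0.1394 0.0837] 83.0
bar 700 ztop 0.0536 med [0.5788 0.0442 0.0512] rect [0.5771 0.0652] [0.1146 0.1893] 83.1
tray 411 ztop 0.0231 med [ 0.4961 -0.3575  0.0211] rect [ 0.4973 -0.3586] [0.146  0.1818] 77.9

side table z 0.00014336824390220881
plate ((0.5815069675445557, 0.09533505141735077), (0.4677431881427765, 0.2498246729373932), 83.6646728515625)
red 93 ztop 0.0644 med [0.6546 0.1191 0.0621] rect [0.655 0.119] [0.0519 0.0256] 80.3
red 86 ztop 0.0559 med [0.65   0.0888 0.056 ] rect [0.6495 0.0883] [0.0062 0.025 ] 79.6
red 21 ztop 0.0518 med [0.6742 0.0275 0.0499] rect [0.6753 0.0283] [0.0076 0.0127] 82.8
yellow 48 ztop 0.0457 med [0.7087 0.1294 0.0438] rect [0.7071 0.1289] [0.0176 0.0198] 47.1
orange 230 ztop 0.0623 med [0.4975 0.1039 0.0601] rect [0.4971 0.1047] [0.1111 0.0254] 83.5
teal 1188 ztop 0.0719 med [ 0.5637 -0.0623  0.0698] rect [ 0.5644 -0.0587] [0.1369 0.0825] 82.6
bar 6 ztop 0.0566 med [0.6423 0.1363 0.0543] rect [0.6422 0.1352] [0.0077 0.0002] 81.7
bar 480 ztop 0.0534 med [0.572  0.0443 0.0511] rect [0.5746 0.0689] [0.1045 0.1915] 83.2
bar 57 ztop 0.0589 med [ 0.555  -0.131   0.0564] rect [ 0.5565 -0.1295] [0.0077 0.0358] 80.7
tray 725 ztop 0.0235 med [ 0.4931 -0.3657  0.0214] rect [ 0.4927 -0.3592] [0.1418 0.1792] 78.5
```

>>> {"api": "jog_arm", "payload": {
  "plan": [
    [[3.5, -5.2, 0, -1.4, 0.6], [7, -10.5, 0, -2.8, 0.6], [10.5, -15.8, 0, -4.2, 0.6], [14, -21, 0, -5.6, 0.6], [17.6, -26.2, 0, -7, 0.6], [21.1, -31.5, 0, -8.4, 0.6], [24.6, -36.8, 0, -9.8, 0.6], [28.2, -42, 0, -11.2, 0.6], [31.7, -47.2, 0, -12.6, 0.6], [35.2, -52.5, 0, -13.9, 0.6]]
  ]
}}

```text
t: 2.35
ee_pos: [0.497, 0.1119, 0.3031]
orientation: [3.141, -0.0, 1.451]
ft_force: [-0.1, -0.0, 0.1]
finger_gap: 0.601
grip_force: 0.0
```

>>> {"api": "jog_arm", "payload": {
  "plan": [
    [[0, 0, 0, 0, 0.6], [0, 0, 0, 0, 0.6]]
  ]
}}

```text
t: 2.6
ee_pos: [0.4959, 0.114, 0.3025]
orientation: [-3.141, -0.0, 1.457]
ft_force: [0.2, 0.2, 0.3]
finger_gap: 0.599
grip_force: 0.0
```

```bash
cat > m.py <<'E'
from h import *
import sys
def rep(W,n,m,mn=15):
    n_,l,s,ce=cv2.connectedComponentsWithStats(m.astype(np.uint8))
    for k in range(1,n_):
        if s[k,4]<mn: continue
        p=W[l==k]; p=p[~np.isnan(p[:,0])]
        if len(p)<mn: continue
        zt=np.percentile(p[:,2],90); t=p[p[:,2]>zt-.005]
        r=cv2.minAreaRect(t[:,:2].astype(np.float32))
        print(n,s[k,4],"px",ce[k].round(),"zt",round(zt,4),"med",t.mean(0).round(4),"rect",np.round(r[0],4),np.round(r[1],4),round(r[2],1))
def wrist(name):
    f=imaging.grab_frame("wrist"); W=world(f); C=f["color"]; save(f,name); np.savez(name+".npz",W=W,c=C)
    hsv=cv2.cvtColor(C,cv2.COLOR_RGB2HSV); H,S,V=[hsv[...,i].astype(int) for i in range(3)]
    z=W[...,2]
    print("state",status.sense()["ee_pos"].round(4),status.sense()["orientation"].round(4))
    rep(W,"red",((H<5)|(H>172))&(S>140)&(V>90)&(z<.1))
    rep(W,"yellow",(H>16)&(H<32)&(S>120)&(z<.1)&(z>.03))
    rep(W,"orange",(H>5)&(H<15)&(S>150)&(z<.1)&(z>.03),60)
    rep(W,"teal",(H>85)&(H<105)&(S>100)&(z>.03)&(z<.1),100)
    rep(W,"bar",(S<60)&(z>.042)&(z<.06),100)
    return f,W
E
python3 -c "
from m import *
wrist('w1')"
```

```text
state [0.4956 0.1146 0.3025] [-3.1411e+00 -2.0000e-04  1.4577e+00]
red 2494 px [404. 156.] zt 0.0629 med [0.6537 0.1192 0.062 ] rect [0.6547 0.117 ] [0.0579 0.0288] 84.6
red 165 px [422. 237.] zt 0.0518 med [0.6738 0.0269 0.0506] rect [0.674  0.0263] [0.0059 0.0189] 83.8
yellow 4176 px [54. 77.] zt 0.066 med [0.3297 0.2313 0.065 ] rect [0.3268 0.2317] [0.0344 0.1097] 88.4
yellow 298 px [453. 138.] zt 0.0462 med [0.7078 0.1296 0.045 ] rect [0.7086 0.1293] [0.0093 0.0245] 82.7
yellow 583 px [251. 226.] zt 0.0612 med [0.4921 0.0667 0.0603] rect [0.4935 0.0695] [0.0318 0.0245] 83.7
orange 968 px [91. 84.] zt 0.0625 med [0.3472 0.2204 0.0614] rect [0.3305 0.2149] [0.1192 0.0351] 17.2
orange 1307 px [252. 154.] zt 0.061 med [0.5017 0.1385 0.06  ] rect [0.4996 0.1226] [0.0766 0.0271] 84.2
teal 979 px [299. 288.] zt 0.0708 med [ 0.5369 -0.0099  0.0698] rect [ 0.5384 -0.0085] [0.0398 0.0248] 88.2
teal 408 px [358. 271.] zt 0.0704 med [ 0.5974 -0.0015  0.0693] rect [ 0.5953 -0.0039] [0.019 0.014] 78.8
teal 1704 px [312. 362.] zt 0.0711 med [ 0.5437 -0.0982  0.0702] rect [ 0.5469 -0.0984] [0.0489 0.0581] 85.6
bar 4954 px [333. 222.] zt 0.0528 med [0.5746 0.049  0.0512] rect [0.5741 0.0688] [0.1019 0.1896] 83.6
```

View pics/w1.png

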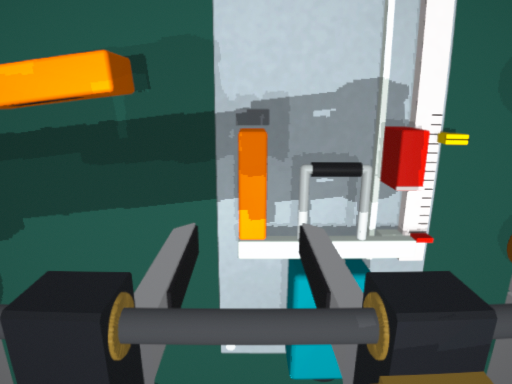

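The wrist view shows the block at (252,185), loop grip (337,170), tab (453,138), pointer (422,237) and marker (404,160). The block centre is at (0.498, 0.107).

>>> {"api": "jog_arm", "payload": {
  "plan": [
    [[0.2, -0.7, -4, 0, 0.6], [0.2, -0.7, -9, 0, 0.6], [0.2, -0.7, -13, 0, 0.6], [0.2, -0.7, -16, 0, 0.6], [0.2, -0.7, -18.3, 0, 0.6], [0.2, -0.7, -18.3, 0, 0.6], [0.2, -0.7, -18.3, 0, 0.1], [0.2, -0.7, -18.3, 0, 0.1], [0.2, -0.7, -18.3, 0, 0.1], [0.2, -0.7, -18.3, 0, 0.1]]
  ],
  "force": 25
}}

```text
t: 3.9
ee_pos: [0.4986, 0.1069, 0.1205]
orientation: [3.14, -0.0, 1.456]
ft_force: [-0.3, 0.9, 2.6]
finger_gap: 0.298
grip_force: 25.0
```

>>> {"api": "jog_arm", "payload": {
  "plan": [
    [[0, 0, 0, 0, 0.1], [0, 0, 2, 0, 0.1], [0, 0, 5, 0, 0.1], [0, 0, 9, 0, 0.1], [0, 0, 13, 0, 0.1], [0, 0, 13, 0, 0.1]]
  ]
}}

```text
t: 4.65
ee_pos: [0.4996, 0.1068, 0.2525]
orientation: [3.135, -0.001, 1.456]
ft_force: [-0.4, 0.1, -1.8]
finger_gap: 0.293
grip_force: 25.0
```

>>> {"api": "jog_arm", "payload": {
  "plan": [
    [[0, -5, 0, -1.7, 0.1], [-0.1, -10, 0, -3.4, 0.1], [-0.1, -15, 0, -5.1, 0.1], [-0.2, -20, 0, -6.8, 0.1], [-0.2, -25, 0, -8.5, 0.1], [-0.3, -30, 0, -10.2, 0.1], [-0.3, -35, 0, -11.9, 0.1], [-0.4, -40, 0, -13.6, 0.1], [-0.5, -45, 0, -15.3, 0.1], [-0.5, -46.6, 0, -15.9, 0.1]]
  ]
}}

```text
t: 5.9
ee_pos: [0.4918, -0.3613, 0.2465]
orientation: [-3.14, 0.003, -0.215]
ft_force: [0.4, 0.9, -1.1]
finger_gap: 0.299
grip_force: 25.0
```

>>> {"api": "jog_arm", "payload": {
  "plan": [
    [[0, 0, 0, 0, 0.1], [0, 0, 0, 0, 0.1]]
  ]
}}

```text
t: 6.15
ee_pos: [0.4927, -0.358, 0.2479]
orientation: [-3.14, 0.002, -0.207]
ft_force: [0.0, 0.1, -1.4]
finger_gap: 0.3
grip_force: 25.0
```

```bash
python3 -c "
from m import *
s=status.sense();print(s['ee_pos'],s['orientation'],s['finger_gap'])
f=imaging.grab_frame('side');W=world(f);S=cv2.cvtColor(f['color'],cv2.COLOR_RGB2HSV)[...,1]
save(f,'s2')
x,y,z=W[...,0],W[...,1],W[...,2]
hsv=cv2.cvtColor(f['color'],cv2.COLOR_RGB2HSV); H=hsv[...,0]
o=(H>5)&(H<15)&(S>150)&(z>.05)&(y<-.2)
print(np.nanmean(W[o],0),np.nanmin(W[o],0),np.nanmax(W[o],0))"
```

```text
[ 0.49273869 -0.35796964  0.24791263] [-3.13972418e+00  2.34015405e-03 -2.07443072e-01] 0.30012303081678976
[ 0.64424164 -0.46127204  0.16008786] [ 0.33150556 -0.58953821  0.10460589] [ 0.85155459 -0.25059753  0.49236313]
```

>>> {"api": "jog_arm", "payload": {
  "plan": [
    [[0.1, 0, -5, 0, 0.1], [0.1, 0, -9, 0, 0.1], [0.1, 0, -11.5, 0, 0.1], [0.1, 0, -12.6, 0, 0.1], [0.1, 0, -13.1, 0, 0.1], [0.1, 0, -13.4, 0, 0.1], [0.1, 0, -13.4, 0, 0.1]]
  ]
}}

```text
t: 7.08
ee_pos: [0.4945, -0.3594, 0.1165]
orientation: [3.141, -0.001, -0.209]
ft_force: [0.1, 0.1, -1.5]
finger_gap: 0.298
grip_force: 25.0
```

>>> {"api": "jog_arm", "payload": {
  "plan": [
    [[0, 0, -0.1, 0, 0.1], [0, 0, -0.3, 0, 0.1], [0, 0, -0.4, 0, 0.1], [0, 0, -0.4, 0, 0.1]]
  ]
}}

```text
t: 7.58
ee_pos: [0.4943, -0.3594, 0.1125]
orientation: [3.141, -0.0, -0.209]
ft_force: [-2.1, 1.1, 5.0]
finger_gap: 0.298
grip_force: 25.0
```

Contact with the tray floor. Releasing and lifting.

>>> {"api": "jog_arm", "payload": {
  "plan": [
    [[0, 0, 0, 0, 0.55], [0, 0, 0, 0, 0.55], [0, 0, 0, 0, 0.55], [0, 0, 2, 0, 0.55], [0, 0, 7, 0, 0.55], [0, 0, 12, 0, 0.55], [0, 0, 16, 0, 0.55], [0, 0, 16, 0, 0.55]]
  ]
}}

```text
t: 8.57
ee_pos: [0.4955, -0.3605, 0.2776]
orientation: [3.136, -0.008, -0.209]
ft_force: [-0.4, -0.2, 0.2]
finger_gap: 0.545
grip_force: 0.0
```

```bash
python3 -c "
from m import *
f,W=wrist('w2')
f=imaging.grab_frame('side');save(f,'s3')
a=cv2.imread('pics/w2.png');b=cv2.imread('pics/s3.png')
cv2.imwrite('pics/c.png',cv2.resize(np.hstack([a,b]),(800,300)))"
```

```text
state [ 0.4946 -0.3597  0.2744] [ 3.1389 -0.0039 -0.2088]
yellow 3181 px [246. 185.] zt 0.0531 med [ 0.4953 -0.3604  0.0521] rect [ 0.4931 -0.3601] [0.0265 0.1074] 77.4
teal 289 px [  7. 204.] zt 0.0502 med [ 0.5252 -0.1228  0.0487] rect [ 0.5275 -0.1232] [0.0082 0.0229] 59.2
bar 2766 px [443. 118.] zt 0.0586 med [ 0.515  -0.5482  0.0569] rect [ 0.506  -0.5427] [0.2341 0.0229] 0.1
bar 281 px [  3. 178.] zt 0.0531 med [ 0.5469 -0.1333  0.0512] rect [ 0.5523 -0.1349] [0.0049 0.0324] 75.5
bar 304 px [457. 269.] zt 0.0583 med [ 0.3673 -0.5525  0.0566] rect [ 0.3661 -0.5526] [0.0418 0.0022] 1.2
bar 860 px [179. 370.] zt 0.0489 med [ 0.3044 -0.2426  0.0476] rect [ 0.307 -0.244] [0.0381 0.0436] 74.4
```

View pics/c.png

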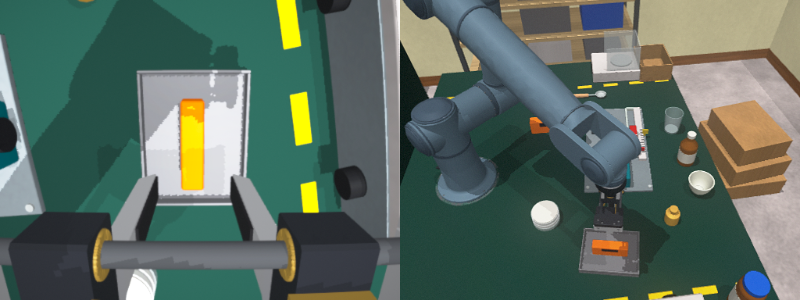

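The block lies centred in the tray (left panel, 192,145). Next is the marker: I'll push it with closed fingers from its +y side.

>>> {"api": "jog_arm", "payload": {
  "plan": [
    [[1.6, 5.2, 0, 1.6, 0], [3.2, 10.4, 0, 3.2, 0], [4.8, 15.6, 0, 4.8, 0], [6.5, 20.8, 0, 6.4, 0], [8.2, 26, 0, 8, 0], [9.8, 31.2, 0, 9.6, 0], [11.5, 36.4, 0, 11.2, 0], [13.2, 41.6, 0, 12.8, 0], [14.8, 46.8, 0, 14.4, 0], [16.4, 52, 0, 15.9, 0]]
  ]
}}

```text
t: 9.93
ee_pos: [0.6575, 0.1625, 0.2691]
orientation: [-3.138, 0.001, 1.461]
ft_force: [0.5, -0.2, 0.1]
finger_gap: 0.004
grip_force: 0.0
```

>>> {"api": "jog_arm", "payload": {
  "plan": [
    [[0, 0, 0, 0, 0], [0, 0, 0, 0, 0]]
  ]
}}

```text
t: 10.18
ee_pos: [0.6574, 0.1605, 0.2697]
orientation: [-3.138, 0.001, 1.456]
ft_force: [-0.7, 0.1, 0.8]
finger_gap: 0.005
grip_force: 0.0
```

```bash
python3 -c "
from m import *
f,W=wrist('w3')"
```

```text
state [0.6575 0.1599 0.2702] [-3.1391e+00  8.0000e-04  1.4548e+00]
red 944 px [253. 208.] zt 0.0629 med [0.6573 0.1372 0.062 ] rect [0.6568 0.1354] [0.0209 0.026 ] 83.3
yellow 373 px [307. 208.] zt 0.0461 med [0.7089 0.13   0.0451] rect [0.7089 0.1294] [0.0105 0.0233] 83.1
bar 497 px [413. 153.] zt 0.0582 med [0.8051 0.1741 0.0565] rect [0.8083 0.1718] [0.0602 0.0179] 67.7
bar 1078 px [465. 170.] zt 0.0584 med [0.8546 0.1531 0.0567] rect [0.8489 0.1547] [0.064  0.0306] 66.2
bar 1611 px [179. 248.] zt 0.0507 med [0.5824 0.1054 0.0486] rect [0.582  0.0916] [0.0566 0.0732] 84.3
bar 120 px [440. 304.] zt 0.049 med [0.8402 0.0109 0.0468] rect [0.8408 0.0105] [0.0051 0.0323] 85.0
```

View pics/w3.png

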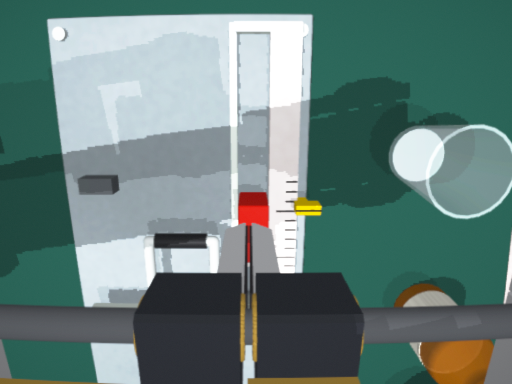

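The view shows the tab at (307,208), marker far end (253,208), glass (450,170) and bottle (440,320). I'll check the clearance to the bottle and glass.

```bash
python3 -c "
import numpy as np
for c in ['scene','side']:
    W=np.load(c+'.npz')['W'];W=W.reshape(-1,3)
    m=(W[:,0]>.7)&(W[:,0]<.95)&(W[:,1]>-.1)&(W[:,1]<.3)&(W[:,2]>.05)&(W[:,2]<.3)
    P=W[m]
    for y in np.arange(-.1,.3,.04):
        q=P[(P[:,1]>=y)&(P[:,1]<y+.04)]
        if len(q)>5: print(c,round(y,2),len(q),q.min(0).round(3),q.max(0).round(3))
"
```

```text
scene -0.06 91 [ 0.813 -0.044  0.061] [ 0.873 -0.02   0.153]
scene -0.02 623 [ 0.81  -0.02   0.051] [0.874 0.014 0.155]
scene 0.1 232 [0.723 0.125 0.05 ] [0.865 0.14  0.099]
scene 0.14 176 [0.798 0.14  0.05 ] [0.873 0.18  0.099]
scene 0.18 197 [0.804 0.181 0.05 ] [0.869 0.201 0.099]
side -0.06 536 [ 0.805 -0.054  0.05 ] [ 0.868 -0.02   0.155]
side -0.02 92 [ 0.805 -0.02   0.051] [0.864 0.006 0.153]
side 0.1 159 [0.803 0.125 0.05 ] [0.86  0.14  0.098]
side 0.14 109 [0.795 0.141 0.051] [0.868 0.18  0.1  ]
side 0.18 198 [0.8  0.18 0.05] [0.866 0.204 0.098]
```

>>> {"api": "jog_arm", "payload": {
  "plan": [
    [[0.3, 0.9, -4, 0, 0], [0.3, 0.9, -8, 0, 0], [0.3, 0.9, -11, 0, 0], [0.3, 0.9, -13, 0, 0], [0.3, 0.9, -13.8, 0, 0], [0.3, 0.9, -13.8, 0, 0]]
  ]
}}

```text
t: 10.98
ee_pos: [0.6614, 0.1694, 0.1339]
orientation: [3.141, -0.0, 1.456]
ft_force: [0.5, 0.3, -0.2]
finger_gap: 0.005
grip_force: 0.0
```

>>> {"api": "jog_arm", "payload": {
  "plan": [
    [[-0.1, -0.8, 0, 0, 0], [-0.2, -1.6, 0, 0, 0], [-0.3, -2.4, 0, 0, 0], [-0.4, -3.2, 0, 0, 0], [-0.5, -4, 0, 0, 0], [-0.5, -4.8, 0, 0, 0], [-0.6, -5.4, 0, 0, 0], [-0.7, -6, 0, 0, 0], [-0.7, -6.4, 0, 0, 0], [-0.7, -6.4, 0, 0, 0]]
  ]
}}

```text
t: 12.22
ee_pos: [0.654, 0.1054, 0.1335]
orientation: [-3.141, 0.0, 1.456]
ft_force: [-0.2, -0.6, -0.2]
finger_gap: 0.006
grip_force: 0.0
```

>>> {"api": "jog_arm", "payload": {
  "plan": [
    [[0, -0.2, 0, 0, 0], [0, -0.4, 0, 0, 0], [0, -0.4, 0, 0, 0]]
  ]
}}

```text
t: 12.6
ee_pos: [0.6541, 0.1017, 0.1336]
orientation: [-3.141, 0.0, 1.456]
ft_force: [-0.9, 0.4, -0.0]
finger_gap: 0.004
grip_force: 0.0
```

>>> {"api": "jog_arm", "payload": {
  "plan": [
    [[0, -0.15, 0, 0, 0], [0, -0.3, 0, 0, 0], [0, -0.3, 0, 0, 0]]
  ]
}}

```text
t: 12.98
ee_pos: [0.6541, 0.099, 0.1336]
orientation: [-3.142, -0.0, 1.456]
ft_force: [0.3, 1.2, -0.4]
finger_gap: 0.007
grip_force: 0.7
```

>>> {"api": "jog_arm", "payload": {
  "plan": [
    [[0, -0.1, 0, 0, 0], [0, -0.2, 0, 0, 0], [0, -0.2, 0, 0, 0]]
  ]
}}

```text
t: 13.35
ee_pos: [0.6541, 0.0985, 0.1338]
orientation: [-3.142, -0.003, 1.456]
ft_force: [0.2, 8.0, 0.7]
finger_gap: 0.006
grip_force: 4.0
```

>>> {"api": "jog_arm", "payload": {
  "plan": [
    [[0.1, 0.8, 0, 0, 0], [0.2, 1.6, 0, 0, 0], [0.2, 1.6, 4, 0, 0], [0.2, 1.6, 9, 0, 0], [-2, 0.5, 13.6, 0, 0], [-5, -0.5, 13.6, 0, 0], [-7.3, -1.6, 13.6, 0, 0], [-7.3, -1.6, 13.6, 0, 0], [-7.3, -1.6, 13.6, 0, 0]]
  ]
}}

```text
t: 14.48
ee_pos: [0.5818, 0.081, 0.2699]
orientation: [3.141, 0.0, 1.456]
ft_force: [-0.5, -0.1, 0.3]
finger_gap: 0.007
grip_force: 0.0
```

```bash
python3 -c "
from m import *
f,W=wrist('w4')"
```

```text
state [0.5819 0.0811 0.2698] [3.1411 0.     1.4564]
red 2670 px [325. 198.] zt 0.0629 med [0.6486 0.0633 0.0621] rect [0.6491 0.062 ] [0.0551 0.0277] 83.6
yellow 371 px [382. 115.] zt 0.046 med [0.7079 0.1298 0.045 ] rect [0.7083 0.1296] [0.0097 0.0244] 84.2
orange 612 px [ 7. 50.] zt 0.0483 med [0.3825 0.2235 0.0472] rect [0.3833 0.2283] [0.0363 0.0088] 75.7
teal 263 px [212. 263.] zt 0.0671 med [0.5377 0.0101 0.0661] rect [0.5369 0.0101] [0.0137 0.0039] 3.2
teal 245 px [284. 262.] zt 0.0673 med [0.6065 0.0022 0.0663] rect [0.6073 0.0019] [0.0038 0.012 ] 73.1
teal 317 px [248. 365.] zt 0.0711 med [ 0.5603 -0.097   0.0704] rect [ 0.5609 -0.0969] [0.0481 0.0112] 83.3
bar 791 px [493.  67.] zt 0.0582 med [0.8023 0.1615 0.0566] rect [0.8057 0.1624] [0.0593 0.0176] 88.6
bar 5915 px [240. 210.] zt 0.0528 med [0.5695 0.0512 0.0511] rect [0.5812 0.068 ] [0.1027 0.2043] 83.3
bar 761 px [492. 247.] zt 0.0583 med [ 0.8121 -0.0091  0.0567] rect [ 0.8139 -0.0143] [0.0571 0.0168] 75.3
bar 538 px [478. 359.] zt 0.0591 med [ 0.8086 -0.1436  0.0575] rect [ 0.8083 -0.1467] [0.0519 0.0105] 63.4
```

View pics/w4.png

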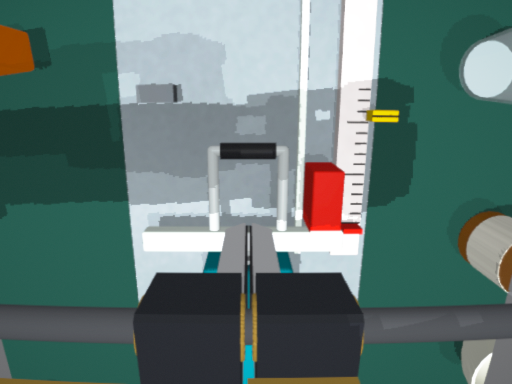

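The marker at (325,198) sits flush with the crossbar, and the pointer is at (352,230). The loop opening, columns 213–285, is centred on the fingers. Now I'll refine the pull distance.

```bash
cat > d.py <<'E'
from m import *
def dist(W,C,th=83.4,box=None):
    hsv=cv2.cvtColor(C,cv2.COLOR_RGB2HSV); H,S,V=[hsv[...,i].astype(int) for i in range(3)]
    v=np.array([np.cos(np.radians(th)),np.sin(np.radians(th))]); u=np.array([v[1],-v[0]])
    O=np.array([.5818,.0923])
    def uv(m):
        p=W[m][:,:2]-O; return p@u,p@v
    z=W[...,2]
    y=(H>16)&(H<32)&(S>120)&(z<.06)&(z>.042)&(abs(W[...,0]-.71)<.04)&(abs(W[...,1]-.13)<.04)
    a,b=uv(y)
    Pz=W[...,:2]-O; gu=Pz@u; gv=Pz@v
    r=((H<5)|(H>172))&(S>140)&(V>90)&(z<.055)&(z>.044)&(gu>.0905)&(gu<.12)
    c,d=uv(r)
    mk=((H<5)|(H>172))&(S>140)&(V>90)&(z<.066)&(z>.059)&(gu<.088)
    e,g=uv(mk)
    k=((V<60)&(z>.04)&(z<.058)&(abs(gu)<.02)&(gv>-.02)&(gv<.2)); kk=uv(k)
    q=lambda a:np.percentile(a,[3,50,97]).round(4) if len(a) else None
    print("tab v",q(b),b.mean().round(4),"u",q(a)); print("ptr v",q(d),d.mean().round(4),"u",q(c)); print("marker v",q(g),"u",q(e)); print("grip v",q(kk[1]),"u",q(kk[0]))
    print("pull left",((b.min()+b.max()-d.min()-d.max())/2).round(4),(np.median(b)-np.median(d)).round(4))
E
python3 -c "
from d import *
for n in ['w1','w4','scene','side']:
    d=np.load(n+'.npz');print(n);dist(d['W'],d['c'])"
```

```text
w1
tab v [0.0474 0.0515 0.0556] 0.0515 u [0.1101 0.121  0.133 ]
ptr v [-0.0576 -0.0538 -0.0522] -0.0542 u [0.0908 0.1001 0.1076]
marker v [0.0089 0.0355 0.0601] u [0.0562 0.0684 0.0817]
grip v [0.0145 0.0212 0.0265] u [-0.0187 -0.      0.0188]
pull left 0.106 0.1053
w4
tab v [0.0468 0.0519 0.0565] 0.0517 u [0.11   0.1211 0.1326]
ptr v [-0.0571 -0.0536 -0.0526] -0.0542 u [0.0911 0.0988 0.1068]
marker v [-0.0474 -0.0208  0.0038] u [0.0572 0.0698 0.0826]
grip v [0.0137 0.0211 0.0269] u [-0.019   0.0003  0.0189]
pull left 0.1065 0.1056
scene
tab v [0.0513 0.0544 0.0586] 0.0547 u [0.1166 0.126  0.136 ]
ptr v [-0.0545 -0.0514 -0.0496] -0.0519 u [0.0949 0.1009 0.1091]
marker v [0.0108 0.036  0.0611] u [0.0608 0.0737 0.086 ]
grip v None u None
pull left 0.1069 0.1059
side
tab v [0.0467 0.0524 0.0585] 0.0525 u [0.1101 0.123  0.1313]
ptr v [-0.0566 -0.0541 -0.0493] -0.0537 u [0.094  0.1    0.1055]
marker v [0.0053 0.0348 0.0585] u [0.0569 0.0686 0.0809]
grip v [0.0128 0.0163 0.0228] u [-0.0195 -0.0004  0.0186]
pull left 0.1051 0.1065
```

>>> {"api": "jog_arm", "payload": {
  "plan": [
    [[0, 0, -5, 0, 0], [0, 0, -9, 0, 0], [0, 0, -12, 0, 0], [0, 0, -14, 0, 0], [0, 0, -14.3, 0, 0], [0, 0, -14.3, 0, 0]]
  ]
}}

```text
t: 15.28
ee_pos: [0.582, 0.0809, 0.1275]
orientation: [3.14, -0.0, 1.456]
ft_force: [-0.0, 1.0, 1.4]
finger_gap: 0.002
grip_force: 0.0
```

>>> {"api": "jog_arm", "payload": {
  "plan": [
    [[0.1, 0.7, 0, 0, 0], [0.1, 1.2, 0, 0, 0], [0.2, 1.6, 0, 0, 0], [0.2, 2, 0, 0, 0], [0.3, 2.5, 0, 0, 0], [0.4, 3, 0, 0, 0], [0.4, 3.5, 0, 0, 0], [0.4, 3.5, 0, 0, 0], [0.4, 3.5, 0, 0, 0]]
  ]
}}

```text
t: 16.4
ee_pos: [0.5855, 0.1158, 0.1268]
orientation: [3.14, -0.0, 1.456]
ft_force: [2.3, -3.7, 1.5]
finger_gap: 0.005
grip_force: 1.6
```

```bash
python3 -c "
from d import *
f=imaging.grab_frame('wrist');save(f,'w5');s=status.sense();print(s['ee_pos'],s['ft_force'])
dist(world(f),f['color'])
for c in ['side','scene']:
  f=imaging.grab_frame(c);save(f,c+'5');dist(world(f),f['color'])"
```

```text
[0.58553538 0.11581189 0.12682606] [ 2.23797591 -4.22398111  0.97113777]
tab v [0.0471 0.0522 0.0566] 0.0521 u [0.1099 0.1203 0.1327]
ptr v [-0.0371 -0.0339 -0.0317] -0.0342 u [0.0909 0.0992 0.1071]
marker v [-0.0276  0.0115  0.0257] u [0.0569 0.0696 0.0825]
grip v [0.0316 0.0423 0.0476] u [-0.0187  0.0001  0.0187]
pull left 0.0863 0.0862
tab v [0.0448 0.0523 0.0584] 0.0519 u [0.1119 0.1204 0.1312]
ptr v [-0.0382 -0.0355 -0.0318] -0.0351 u [0.0936 0.1003 0.1054]
marker v [-0.0223 -0.002   0.0229] u [0.0571 0.07   0.0813]
grip v [0.0294 0.038  0.0465] u [-0.019  -0.0157  0.0197]
pull left 0.0867 0.0879
tab v [0.0502 0.0545 0.0582] 0.0545 u [0.1162 0.1265 0.1355]
ptr v [-0.0336 -0.0311 -0.0297] -0.0315 u [0.0968 0.1012 0.1067]
marker v [-0.024   0.0017  0.0268] u [0.0638 0.0751 0.0864]
grip v [0.0387 0.044  0.0482] u [-0.0177 -0.0001  0.0186]
pull left 0.0862 0.0857
```

>>> {"api": "jog_arm", "payload": {
  "plan": [
    [[0.1, 0.8, 0, 0, 0], [0.2, 1.6, 0, 0, 0], [0.3, 2.4, 0, 0, 0], [0.4, 3.2, 0, 0, 0], [0.5, 4, 0, 0, 0], [0.6, 4.8, 0, 0, 0], [0.6, 5.6, 0, 0, 0], [0.7, 6.4, 0, 0, 0], [0.8, 7.0, 0, 0, 0], [0.8, 7.2, 0, 0, 0]]
  ]
}}

```text
t: 17.8
ee_pos: [0.5936, 0.1866, 0.1268]
orientation: [3.141, 0.003, 1.457]
ft_force: [2.2, -10.3, 2.9]
finger_gap: 0.003
grip_force: 4.7
```

>>> {"api": "jog_arm", "payload": {
  "plan": [
    [[0, 0, 0, 0, 0]]
  ]
}}

```text
t: 17.92
ee_pos: [0.5936, 0.1867, 0.1268]
orientation: [3.141, 0.003, 1.457]
ft_force: [2.3, -8.5, 1.8]
finger_gap: 0.006
grip_force: 4.1
```

```bash
python3 -c "
from d import *
f=imaging.grab_frame('wrist');save(f,'w6');s=status.sense();print(s['ee_pos'],s['ft_force'])
dist(world(f),f['color'])
for c in ['side','scene']:
  f=imaging.grab_frame(c);save(f,c+'6');dist(world(f),f['color'])"
```

```text
[0.59355019 0.18659621 0.12679244] [ 1.9459065  -8.74096442  2.64055283]
tab v None nan u None
ptr v [0.0339 0.0368 0.0391] 0.0367 u [0.0913 0.0995 0.1073]
marker v [0.0427 0.0819 0.0961] u [0.057  0.0696 0.0824]
grip v [0.1026 0.1134 0.1186] u [-0.0187 -0.0001  0.0188]d.py:18: RuntimeWarning: Mean of empty slice.
  print("tab v",q(b),b.mean().round(4),"u",q(a)); print("ptr v",q(d),d.mean().round(4),"u",q(c)); print("marker v",q(g),"u",q(e)); print("grip v",q(kk[1]),"u",q(kk[0]))
  ret = ret.dtype.type(ret / rcount)
Traceback (most recent call last):
  File "d.py", line 19, in dist
    print("pull left",((b.min()+b.max()-d.min()-d.max())/2).round(4),(np.median(b)-np.median(d)).round(4))
                        ~~~~~^^
ValueError: zero-size array to reduction operation minimum which has no identity
```

View pics/w6.png

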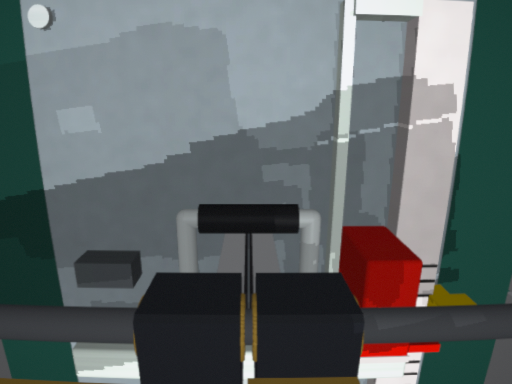

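The pointer is at (420,348) and the tab is partly hidden at (455,298), about 15 mm left.

>>> {"api": "jog_arm", "payload": {
  "plan": [
    [[0, 0.4, 0, 0, 0], [0.1, 0.8, 0, 0, 0], [0.1, 1.1, 0, 0, 0], [0.1, 1.1, 0, 0, 0]]
  ]
}}

```text
t: 18.48
ee_pos: [0.5948, 0.1974, 0.1268]
orientation: [3.14, 0.003, 1.456]
ft_force: [3.1, -9.6, 1.4]
finger_gap: 0.0
grip_force: 4.5
```

```bash
python3 -c "
from d import *
s=status.sense();print(s['ee_pos'],s['ft_force'])
for c in ['side','scene','wrist']:
  f=imaging.grab_frame(c);save(f,c+'7');
  try:dist(world(f),f['color'])
  except Exception as e:print(c,e)" 2>/dev/null
```

```text
[0.59475574 0.19738915 0.12682075] [ 3.13701642 -9.64104763  1.36660816]
tab v [0.0466 0.0517 0.0578] 0.0523 u [0.1104 0.1206 0.1329]
ptr v [0.0448 0.0471 0.0518] 0.0475 u [0.0935 0.0997 0.1064]
marker v [0.0476 0.0786 0.1052] u [0.057  0.0703 0.0821]
grip v [0.1148 0.1191 0.1232] u [-0.0168 -0.0135  0.019 ]
pull left 0.003 0.0046
tab v [0.0508 0.0542 0.0574] 0.0544 u [0.1133 0.126  0.1352]
ptr v [0.0486 0.0496 0.0505] 0.0496 u [0.0972 0.1018 0.1088]
marker v [0.057  0.0831 0.1069] u [0.0635 0.0754 0.0859]
grip v [0.1216 0.1261 0.1299] u [-0.0175  0.0004  0.0179]
pull left 0.0046 0.0046
tab v None nan u None
ptr v [0.0446 0.0478 0.05  ] 0.0475 u [0.0911 0.0996 0.1073]
marker v [0.0536 0.0927 0.1068] u [0.0565 0.0693 0.0824]
grip v [0.1157 0.1241 0.1293] u [-0.0188  0.0004  0.0189]
wrist zero-size array to reduction operation minimum which has no identity
```

>>> {"api": "jog_arm", "payload": {
  "plan": [
    [[0, 0.2, 0, 0, 0], [0, 0.4, 0, 0, 0], [0, 0.4, 0, 0, 0]]
  ]
}}

```text
t: 19.0
ee_pos: [0.595, 0.2011, 0.1268]
orientation: [3.139, 0.003, 1.456]
ft_force: [3.8, -10.0, 1.3]
finger_gap: 0.003
grip_force: 4.7
```

```bash
python3 -c "
from d import *
s=status.sense();print(s['ee_pos'],s['ft_force'])
a=[]
for c in ['side','scene']:
  f=imaging.grab_frame(c);save(f,c+'8');a.append(f['color'])
  try:dist(world(f),f['color'])
  except Exception as e:print(c,e)
def crop(im,c,r,n=40): return cv2.resize(im[r-n*3//4:r+n*3//4,c-n:c+n],(400,300),interpolation=cv2.INTER_CUBIC)
cv2.imwrite('pics/e.png',np.hstack([crop(a[0],313,172),crop(a[1],232,250)])[...,::-1])" 2>/dev/null
```

```text
[0.59503469 0.20114078 0.12680993] [ 3.78712442 -9.97264756  1.26634239]
tab v [0.0461 0.0515 0.0577] 0.0521 u [0.1104 0.1202 0.1328]
ptr v [0.0467 0.0504 0.0544] 0.0508 u [0.0938 0.0998 0.107 ]
marker v [0.0605 0.0834 0.1091] u [0.0574 0.0705 0.0818]
grip v [0.1188 0.1232 0.1306] u [-0.02 -0.    0.02]
pull left 0.0011 0.0011
tab v [0.0519 0.0557 0.0581] 0.0551 u [0.1145 0.1251 0.1356]
ptr v [0.0526 0.0533 0.0546] 0.0535 u [0.0967 0.1025 0.1084]
marker v [0.0609 0.0865 0.1102] u [0.0639 0.0753 0.0863]
grip v [0.1255 0.1296 0.1335] u [-0.0179  0.0009  0.0189]
pull left 0.0015 0.0024
```

View pics/e.png

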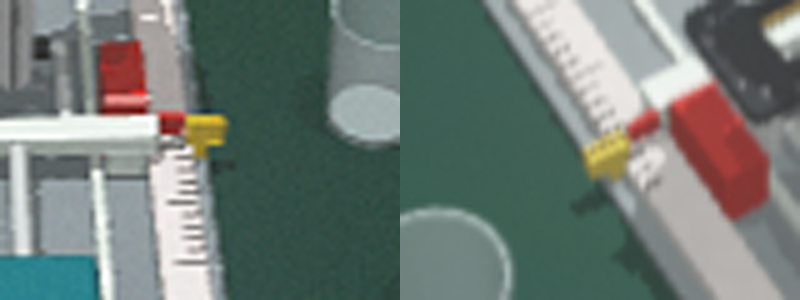

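Both crops show the pointer level with the tab. I'll nudge 1 mm and hold.

>>> {"api": "jog_arm", "payload": {
  "plan": [
    [[0, 0.1, 0, 0, 0], [0, 0.1, 0, 0, 0], [0, 0.1, 0, 0, 0], [0, 0.1, 0, 0, 0], [0, 0.1, 0, 0, 0], [0, 0.1, 0, 0, 0], [0, 0.1, 0, 0, 0], [0, 0.1, 0, 0, 0], [0, 0.1, 0, 0, 0], [0, 0.1, 0, 0, 0]]
  ]
}}

```text
t: 20.35
ee_pos: [0.5951, 0.2019, 0.1268]
orientation: [3.139, 0.003, 1.456]
ft_force: [4.6, -10.7, 0.6]
finger_gap: 0.005
grip_force: 4.9
```

```bash
python3 -c "
from d import *
for c in ['side','scene']:
  f=imaging.grab_frame(c);dist(world(f),f['color'])" 2>/dev/null
```

```text
tab v [0.0463 0.0521 0.0579] 0.0526 u [0.1104 0.122  0.1314]
ptr v [0.0473 0.052  0.0566] 0.0519 u [0.0939 0.0997 0.1058]
marker v [0.0546 0.0824 0.1102] u [0.0565 0.0703 0.0819]
grip v [0.1191 0.123  0.1297] u [-0.02   -0.0167  0.0189]
pull left -0.0007 0.0001
tab v [0.0512 0.0556 0.0578] 0.055 u [0.1154 0.1262 0.1355]
ptr v [0.0523 0.054  0.0553] 0.0539 u [0.0966 0.1012 0.1057]
marker v [0.0623 0.0873 0.1118] u [0.0642 0.0758 0.0859]
grip v [0.1259 0.1304 0.1342] u [-0.0177  0.0006  0.0194]
pull left 0.0005 0.0016
```

>>> {"api": "jog_arm", "payload": {
  "plan": [
    [[0, 0, 0, 0, 0], [0, 0, 0, 0, 0], [0, 0, 0, 0, 0]]
  ]
}}

```text
t: 20.82
ee_pos: [0.5951, 0.202, 0.1268]
orientation: [3.139, 0.003, 1.456]
ft_force: [4.2, -10.1, 0.7]
finger_gap: 0.006
grip_force: 4.9
```

>>> {"api": "jog_arm", "payload": {
  "plan": [
    [[0, -0.3, 0, 0, 0], [-0.1, -0.8, 0, 0, 0], [-0.1, -1.3, 0, 0, 0], [-0.2, -1.8, 0, 0, 0], [-0.3, -2.3, 0, 0, 0], [-0.3, -2.8, 0, 0, 0], [-0.4, -3.3, 0, 0, 0], [-0.4, -3.8, 0, 0, 0], [-0.5, -4.3, 0, 0, 0], [-0.6, -4.8, 0, 0, 0]]
  ]
}}

```text
t: 22.08
ee_pos: [0.5889, 0.1548, 0.1268]
orientation: [3.139, 0.001, 1.456]
ft_force: [4.6, -6.1, 0.1]
finger_gap: 0.006
grip_force: 2.9
```

>>> {"api": "jog_arm", "payload": {
  "plan": [
    [[-0.1, -0.5, 0, 0, 0], [-0.1, -1, 0, 0, 0], [-0.2, -1.5, 0, 0, 0], [-0.2, -2, 0, 0, 0], [-0.3, -2.5, 0, 0, 0], [-0.3, -3, 0, 0, 0], [-0.4, -3.5, 0, 0, 0], [-0.5, -4, 0, 0, 0], [-0.5, -4.5, 0, 0, 0], [-0.6, -5, 0, 0, 0]]
  ]
}}

```text
t: 23.32
ee_pos: [0.5819, 0.1057, 0.1265]
orientation: [-3.141, -0.0, 1.456]
ft_force: [1.7, -2.5, 0.4]
finger_gap: 0.006
grip_force: 1.2
```

>>> {"api": "jog_arm", "payload": {
  "plan": [
    [[0, -0.3, 0, 0, 0], [-0.1, -0.6, 0, 0, 0], [-0.1, -0.9, 0, 0, 0], [-0.1, -1.2, 0, 0, 0], [-0.2, -1.5, 0, 0, 0], [-0.2, -1.8, 0, 0, 0], [-0.2, -1.9, 0, 0, 0], [-0.2, -1.9, 0, 0, 0]]
  ]
}}

```text
t: 24.32
ee_pos: [0.5801, 0.0868, 0.1267]
orientation: [-3.142, -0.0, 1.456]
ft_force: [-0.0, -0.7, -0.5]
finger_gap: 0.003
grip_force: 0.0
```

```bash
python3 -c "
from d import *
s=status.sense();print(s['t'],s['ee_pos'],s['ft_force'])
for c in ['side','scene','wrist']:
  f=imaging.grab_frame(c);dist(world(f),f['color'])" 2>/dev/null
```

```text
24.325 [0.58013472 0.08683466 0.12665641] [-0.03361878 -0.73219222 -0.52873378]
tab v [0.0474 0.0513 0.0572] 0.0517 u [0.1098 0.1202 0.1308]
ptr v [-0.0579 -0.0542 -0.0496] -0.0542 u [0.0939 0.1004 0.1066]
marker v [0.0502 0.0688 0.1013] u [0.056  0.0658 0.0775]
grip v [0.014  0.0164 0.0227] u [-0.0195 -0.0163  0.0185]
pull left 0.1058 0.1055
tab v [0.0497 0.0536 0.0571] 0.0539 u [0.1157 0.126  0.1355]
ptr v [-0.0564 -0.0512 -0.0486] -0.0514 u [0.095  0.1017 0.1086]
marker v [0.0621 0.0878 0.1116] u [0.0616 0.0747 0.0857]
grip v [0.0184 0.0242 0.0284] u [-0.0174 -0.0006  0.0182]
pull left 0.1056 0.1048
tab v [0.0467 0.0517 0.0564] 0.0516 u [0.1097 0.1183 0.1281]
ptr v None nan u None
marker v [0.0581 0.084  0.1077] u [0.0565 0.069  0.0823]
grip v [0.014  0.0219 0.0272] u [-0.0189 -0.0003  0.0187]
```

>>> {"api": "jog_arm", "payload": {
  "plan": [
    [[0, 0, 2, 0, 0], [0, 0, 6, 0, 0], [0, 0, 11, 0, 0], [0, 0, 16, 0, 0], [0, 0, 18, 0, 0], [0, 0, 18, 0, 0], [0, 0, 18, 0, 0]]
  ]
}}

```text
t: 25.35
ee_pos: [0.5792, 0.0869, 0.3042]
orientation: [-3.138, 0.0, 1.456]
ft_force: [-0.5, 0.3, -0.6]
finger_gap: 0.003
grip_force: 0.0
```

```bash
python3 -c "
from d import *
f=imaging.grab_frame('wrist');dist(world(f),f['color'])
f=imaging.grab_frame('side');save(f,'fin')
print(job.hand_in())"
```

```text
tab v [0.0466 0.0516 0.0563] 0.0516 u [0.1096 0.1213 0.1331]
ptr v [-0.056  -0.0535 -0.0526] -0.054 u [0.0913 0.0989 0.1068]
marker v [0.0584 0.0843 0.1088] u [0.0567 0.0693 0.0823]
grip v [0.0136 0.0203 0.0265] u [-0.0189 -0.0002  0.0186]
pull left 0.106 0.1051
the job is handed in; nothing more can be done
None
```

I did the proof pull and handed it in at about 25 s; the hand-in returned no verdict. The block is in the tray, the crossbar is home, and my last camera readings put the marker's rear face about 2 mm from the tab's centre line.

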